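# Fetch the spare blade-holder insert from under the drawer's flap

## Robot

A 6-joint arm with a two-finger parallel gripper is mounted at the origin on the work surface. World frame = base frame: x ahead of the robot, y to its left, z up, the work surface at z = 0. Lengths are in m, angles in rad, forces in N, time in s.
With the tool pointing down it reaches from about 0.3 to 0.75 m from the base axis. Payload 8.5 kg.
Tool frame: the origin (TCP) lies on the centre line of the jaws, within the pads' length; the fingertips stand 19 mm ahead of it and the grasp point (between the pads) is the TCP; z points along the fingers, y is the line along which they close (so a half turn about z gives the same grasp; the last joint's range is limited). The gripper opens to 88 mm and grips with 3 to 60 N. Pads are 18 mm wide; open, the fingers measure 123 mm over their backs; the gripper's body (75 mm by 187 mm) begins 45 mm behind the grasp point.
Start: joints at [-1.394, 0.381, 1.297, -0, 1.464, -0.215], TCP at [0.21, -0.508, 0.258] pointing down, gripper open.
Joint ranges: [-3.11, 3.11], [-0.89, 2.33], [0.22, 2.48], [-1.42, 4.56], [0.17, 2.85], [-2.88, 2.88]. Speed limits (rad/s): [2.39, 2.39, 3.14, 3.14, 3.14, 3.14].

## Interface

Orientations are given as a rotation vector (axis times angle).
In Python, from bench import arm gives the robot as it stands.
- The arm moves only by the tool send_rows, never from a script. Its argument "series" is a list of rows, each a list of 3 entries, a list of its own where there are three numbers: the finger opening in mm, from 0 to 88.1, then the shift along the world's x, y, z in units of 25 mm (1.0 is 25 mm), then the turn, a rotation vector about the world's x, y, z in units of 5 degrees (1.0 is 5 degrees). In form: [[gripper, [tx, ty, tz], [ax, ay, az]], ...]. A call has 1 to 12 rows; each row shifts and turns the commanded pose from where the row before left it; what a row does not reach is not made up. A row lasts 1/10 s, in which the tool goes at most 50 mm and 8.59 degrees, less where a joint would pass 70% of its speed; a pose out of reach is approached as far as the arm can. A call is refused whole if a number of a shift passes 1 or a number of a turn 1, either way. A call with a gripper value outside its range is refused whole. The fingers move at their own pace and stop on an object; the grip force is fixed at half the most. Time passes only in rows, so rows that do not move let the fingers close. It gives the time, the measured TCP pose, the force, the opening and the grip force at its end, in the units of the state.
- arm.state(): the state, without advancing time (a new reading comes with each control period).
- arm.get_image(name): name is "scene" or "top" or "wrist"; returns a dict with "color" (400x640x3 uint8, blue, green, red), "fov_y" (degrees; the focal length in pixels is half the picture's height over the tangent of half this angle, whatever the lens; pixels are square), "cx", "cy" (the principal point, pixels), "T" (4x4, takes a point from camera to world coordinates); the wrist camera has in their place "T_tool_cam" (4x4, takes a point from camera to tool coordinates, whose origin is the TCP and whose axes are the flange's). Camera axes: x right, y down, z forward; pixel columns grow to the right and rows downward; lengths in m; the calibration is good to about 2 mm. A picture is of the moment at which its call begins: read the wrist's pose just before it. There is no depth.
- arm.hand_in(): hands the job in; it is judged then, once.
Trained networks look in the newest picture that a camera, given by its name, has taken for a name from the list of things; names that differ only in an ending like _2 or _b are one class to them, and where a whole thing is asked for, a point or a joint stands for the part that bears it (a point fixed in the world has none). Each returns a list of dicts, best first, with "confidence" (0 to 1); they miss things now and then, are a little off and sometimes report something else, mostly with a low value. They report only what shows in the picture. A call takes as long as a camera call.
- arm.trace(camera, target): "mask" (400x640 bool, what is visible of it) and "point" ([column, row] in pixels, amid what is visible of it).
The state is a dict: "time_s": time; "q": joint angles; "joint_vel": joint speeds; "tau": joint torques, N m; "ee_pos": TCP position; "tcp_rot": TCP orientation; "ft_force": force on the tool from outside, world axes, zero at the start; "torque": the same for the moment, N m; "grip_width": finger opening in m; "grasp_force": force on a finger pad.
Only numpy, scipy, OpenCV 4.12 (cv2) and the standard library are available. Lean on these libraries where they do the work, as an engineer would, in place of code of your own. Each camera call takes 0.05 s, during which the arm holds its last target. There are 200 camera calls.

## Task

In the sectioning lab, pull the bench drawer all the way open by its bar handle, then lift the metal flap inside it by its tongue until it stands upright. Draw out the spare blade-holder insert lying under it (the long rectangular base with an upright fin), leaving the round chuck beside it in the drawer, and present it: finish while still holding the insert in the gripper, upright and still, some 12 to 18 cm above the middle of the shallow steel tray, with drawer and flap left open. Do not shift or tip the brown bottle standing on the bench.

Things in the scene. Friction and masses are not known exactly. Their poses are not given: they have to be found in the camera images.
- drawer (a joint): How far the drawer is out (m): 0 shut, 0.16 at its stop. It slides straight out of the cream drawer unit (fixed to the bench, 360 wide, 230 deep, 115 high), with about 5 N of friction, and stays where it is left. The drawer front is 356 wide, 16 thick, its top edge 104 above the bench
- drawer_handle (a point): Middle of the drawer's level steel bar handle: 120 long, 10 thick, 78 above the bench, bar centre 42 in front of the drawer front's face (37 clear behind the bar). Site x points into the unit (the drawer opens along -x), y along the bar, z up
- flap (a joint): Opening angle of the flap (rad): 0 lying flat (shut), 1.57 upright, 1.8 at its stop, leaning away from the handle side. Stiff hinge: about 0.1 N m to move, stays where it is left
- flap_tongue (a point): Grip point of the aluminium flap's tongue: a bar 16 wide (y), 12 thick, sticking out 41 towards the handle from the middle of the flap's free edge, over an open trough 48 wide (x) and 46 deep behind the drawer front. Point: mid thickness, 25 out from the flap's edge, 108 from the hinge axis, 66 above the bench when shut. Axes turn with the flap; shut they are those of the drawer handle
- flap_hinge (a point): Middle of the flap's hinge axis, which runs along the drawer's y, 66 above the bench. The flap, 83 (x) by 204 (y), 4 thick, lies on the well's walls and covers it; free edge and tongue are on the handle side; opening raises that edge and swings it away from the handle. Axes turn with the flap
- well_floor (a point): Centre of the floor of the well under the flap, 20 above the bench; well inside 80 (x) by 207 (y), walls 46 high, a low rib 8 high along x through the middle; one spare lies on each side of the rib. Moves with the drawer, axes as the drawer handle's
- insert: Spare blade-holder insert, metal, about 0.16 kg, loose: base 52 (x) by 34 (y) by 12 high, upright fin 42 (x) by 12 (y) by 32 high along its middle; 44 high in all. Origin: centre of its underside, z up. Lies on either side of the rib, fin within 0.15 rad of the drawer's sliding direction. Take it by the fin's sides; some 45 free each side of the fin
- chuck: Round specimen chuck of the same metals, to be left in the well: disc 44 across, 12 high, with a 16 mm thick upright stem, 44 high in all. Origin: centre of its underside
- tray: Shallow open steel tray standing fixed on the bench, 140 (x) by 180 (y), rim 18 high, to the left of the drawer unit. Origin: centre of its underside
- flask: Brown glass bottle, 52 across, 120 high, standing loose on the bench beyond the tray; to be left alone. Origin: centre of its underside

How it is judged:
By the outcome, as a careful person would: the job done as asked, in the order asked, and still so for the second after the job is handed in, while the arm keeps its last pose, push and grip.
It also fails if it takes over 72 s, if anything falls off the work surface, if the arm or the gripper's body presses on something with over 40 N, if the wrist force passes 120 N, or if a joint passes its speed limit or range.

## Working session

There is one attempt and no reset: what is moved stays moved. The work goes in short steps, Python scripts to look and compute and a tool call to move; the robot and the scene stay as the last step left them, time stands still between calls to the robot, and variables do not carry over. Pictures are saved under pics/ and viewed, at most 10 in all, crops included, and the job is handed in when it is done.

Besides the shell and the picture viewer there is one more tool, called after "Emit:" by a JSON object that holds its "method" and its "body", one argument or row to a line. send_rows: Moves the arm, as the interface text tells. Its arguments: {"type":"object","properties":{"series":{"type":"array","items":{"type":"array"}}},"required":["series"]}

```bash
ls; mkdir -p pics
cat > h.py <<'E'
import numpy as np, cv2
from bench import arm
from scipy.spatial.transform import Rotation as R
def cam(name):
    s=arm.state(); im=arm.get_image(name)
    f=200/np.tan(np.radians(im["fov_y"])/2)
    if "T" in im: T=np.array(im["T"])
    else:
        W=np.eye(4);W[:3,:3]=R.from_rotvec(s["tcp_rot"]).as_matrix();W[:3,3]=s["ee_pos"];T=W@np.array(im["T_tool_cam"])
    return im["color"],(f,im["cx"],im["cy"],T)
def ray(c,p):
    f,cx,cy,T=c; d=T[:3,:3]@np.array([(p[0]-cx)/f,(p[1]-cy)/f,1]); return T[:3,3],d/np.linalg.norm(d)
def atz(c,p,z):
    o,d=ray(c,p); return o+d*(z-o[2])/d[2]
def proj(c,P):
    f,cx,cy,T=c; q=T[:3,:3].T@(np.array(P)-T[:3,3]); return np.array([cx+f*q[0]/q[2],cy+f*q[1]/q[2]])
def tri(l):
    A=np.zeros((3,3));b=np.zeros(3);L=[ray(c,p) for c,p in l]
    for o,d in L: M=np.eye(3)-np.outer(d,d);A+=M;b+=M@o
    x=np.linalg.solve(A,b); return x,[np.linalg.norm((np.eye(3)-np.outer(d,d))@(x-o)) for o,d in L]
E
python3 - <<'E'
from h import *
s=arm.state();print({k:np.round(v,3) for k,v in s.items()})
C={}
for n in("scene","top"):
    im,c=cam(n);C[n]=c;cv2.imwrite(f"pics/{n}0.png",im);print(n,c[0],np.round(c[3],3).tolist())
    for t in("drawer","drawer_handle","flap","flap_tongue","tray","flask","insert","chuck"):
        for r in arm.trace(n,t)[:2]:
            m=r["mask"];print(n,t,round(r["confidence"],2),np.round(r["point"]),m.sum(),np.round(atz(c,r["point"],{"drawer_handle":.078,"flask":.06,"drawer":.1,"flap_tongue":.066}.get(t,0.01)),3))
E
```

```text
pics
{'time_s': np.float64(0.0), 'q': array([-1.394,  0.381,  1.298,  0.   ,  1.464, -0.215]), 'joint_vel': array([ 0.001,  0.001, -0.001, -0.   , -0.001,  0.001]), 'tau': array([-0.0000e+00, -4.3793e+01, -2.2456e+01,  7.1000e-02,  3.5000e-02,
       -0.0000e+00]), 'ee_pos': array([ 0.21 , -0.508,  0.257]), 'tcp_rot': array([-3.08 , -0.611, -0.   ]), 'ft_force': array([0.466, 0.324, 0.334]), 'torque': array([ 0.003,  0.004, -0.045]), 'grasp_force': np.float64(0.0), 'grip_width': np.float64(0.088)}
scene 473.24464627981763 [[-0.873, 0.321, -0.366, 0.981], [0.487, 0.602, -0.633, 0.743], [0.017, -0.731, -0.682, 0.747], [0.0, 0.0, 0.0, 1.0]]
scene drawer 0.66 [273. 154.] 938 [ 0.653 -0.05   0.1  ]
scene drawer_handle 0.65 [272. 155.] 1005 [ 0.645 -0.077  0.078]
scene flap 0.44 [276. 157.] 958 [ 0.605 -0.144  0.01 ]
scene tray 0.83 [457. 280.] 5646 [0.46  0.376 0.01 ]
scene flask 0.7 [357. 286.] 1302 [0.663 0.324 0.06 ]
top 496.5413881254095 [[-0.0, -0.99, 0.139, 0.479], [-1.0, -0.002, -0.017, 0.148], [0.017, -0.139, -0.99, 1.27], [0.0, 0.0, 0.0, 1.0]]
top drawer 0.83 [413. 199.] 2120 [ 0.642 -0.11   0.1  ]
top drawer_handle 0.75 [416. 198.] 2312 [ 0.645 -0.122  0.078]
top tray 0.96 [221. 277.] 4248 [0.455 0.356 0.01 ]
top flask 0.97 [236. 194.] 426 [0.658 0.317 0.06 ]
```

View pics/top0.png

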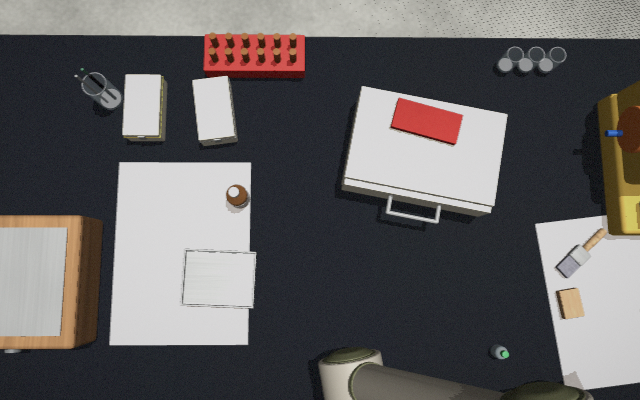

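View pics/scene0.png

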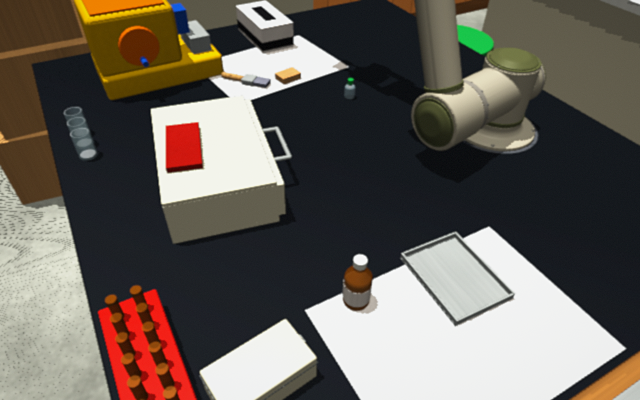

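Top view: the handle bar runs from about (388,212) to (437,220). The unit's front is yawed a little and the tray is at about (219,278). Scene view: the handle bar runs from (277,129) to (290,158). Now I'll refine with the masks.

Run:
```python
from h import *
C={n:cam(n) for n in("scene","top")}
T=[]
for n in C:
    im=C[n][0]
    x0,y0,w,h=(375,185,80,45) if n=="top" else (250,115,55,60)
    T.append(cv2.resize(im[y0:y0+h,x0:x0+w],(400,h*400//w),interpolation=cv2.INTER_CUBIC))
H=max(t.shape[0] for t in T)
cv2.imwrite("pics/hand.png",np.hstack([cv2.copyMakeBorder(t,0,H-t.shape[0],0,0,0) for t in T]))
t,s=C["top"][1],C["scene"][1]
for a,b in(((388,212),(277,129)),((437,220),(277,129)),((388,212),(290,158)),((437,220),(290,158))):
    print(a,b,np.round(atz(t,a,.078),3),np.round(atz(s,b,.078),3),[np.round(v,3) for v in tri([(t,a),(s,b)])])
tr=arm.trace("top","tray")[0];cm=cv2.minAreaRect(np.argwhere(tr["mask"])[:,::-1].astype(np.float32));print(cm,atz(t,cm[0],.012))
for p in((342,190),(491,212),(343,180),(493,206)):print(p,np.round(atz(t,p,.104),3),np.round(atz(t,p,.115),3))
```

```text
(388, 212) (277, 129) [ 0.612 -0.053  0.078] [ 0.589 -0.166  0.078] [array([ 0.62 , -0.05 ,  0.153]), array([0.018, 0.018])]
(437, 220) (277, 129) [ 0.593 -0.172  0.078] [ 0.589 -0.166  0.078] [array([ 0.59 , -0.17 ,  0.077]), array([0.003, 0.003])]
(388, 212) (290, 158) [ 0.612 -0.053  0.078] [ 0.613 -0.046  0.078] [array([ 0.611, -0.053,  0.073]), array([0.002, 0.002])]
(437, 220) (290, 158) [ 0.593 -0.172  0.078] [ 0.613 -0.046  0.078] [array([ 0.579, -0.18 , -0.016]), array([0.027, 0.027])]
((218.43814086914062, 278.1417236328125), (73.7494125366211, 57.12138366699219), 2.544804573059082) [0.45274997 0.36322958 0.012     ]
(342, 190) [0.662 0.06  0.104] [0.66  0.061 0.115]
(491, 212) [ 0.61  -0.294  0.104] [ 0.608 -0.29   0.115]
(343, 180) [0.686 0.057 0.104] [0.684 0.058 0.115]
(493, 206) [ 0.624 -0.3    0.104] [ 0.623 -0.296  0.115]
```

View pics/hand.png

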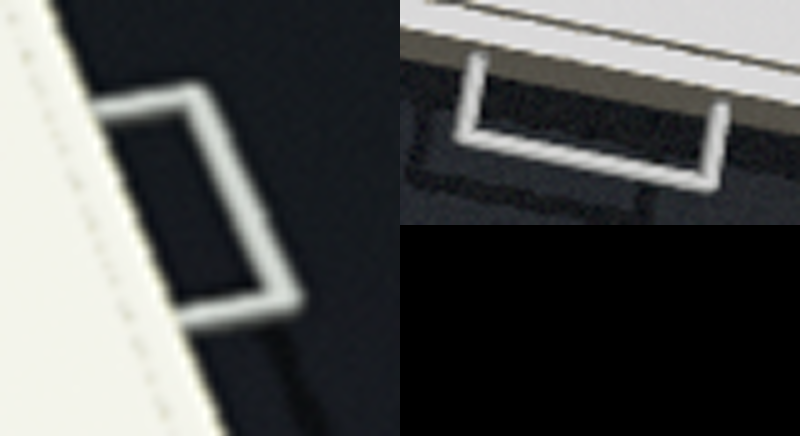

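Emit:
{"method": "send_rows", "body": {
  "series": [
    [40,[1,1,0],[0,0,0.98]],
    [40,[1,1,0],[0,0,0.98]],
    [40,[1,1,0],[0,0,0.98]],
    [40,[1,1,0],[0,0,0.98]],
    [40,[1,1,0],[0,0,0.98]],
    [40,[1,1,0],[0,0,0.98]],
    [40,[1,1,0],[0,0,0.98]],
    [40,[1,1,0],[0,0,0.98]],
    [40,[1,1,0],[0,0,0.98]],
    [40,[1,1,0],[0,0,0.98]],
    [40,[1,1,0],[0,0,0.98]],
    [40,[1,1,0],[0,0,0.98]]
  ]
}}

```text
time_s: 2.25
ee_pos: [0.5109, -0.2071, 0.2578]
tcp_rot: [2.381, 2.05, 0.0]
ft_force: [-0.0, 0.2, 0.9]
grip_width: 0.0403
grasp_force: 0.0
```

Emit:
{"method": "send_rows", "body": {
  "series": [
    [40,[0.9,0.95,0],[0,0,0]],
    [40,[0.9,0.95,0],[0,0,0]],
    [40,[0.9,0.95,0],[0,0,0]],
    [40,[0.9,0.95,0],[0,0,0]],
    [40,[0,0,0],[0,0,0]],
    [40,[0,0,0],[0,0,0]]
  ]
}}

```text
time_s: 2.85
ee_pos: [0.6, -0.1131, 0.2574]
tcp_rot: [-2.383, -2.047, 0.001]
ft_force: [0.4, 0.1, 0.4]
grip_width: 0.0399
grasp_force: 0.0
```

Run:
```python
from h import *
s=arm.state();print(s["ee_pos"],s["tcp_rot"],s["q"])
M=R.from_rotvec(s["tcp_rot"]).as_matrix();print("close dir",np.degrees(np.arctan2(M[1,1],M[0,1])),M[:,2])
im,c=cam("wrist");cv2.imwrite("pics/w1.png",im);print(c[0],np.round(c[3],3))
print(proj(c,[.601,-.113,.078]))
for r in arm.trace("wrist","drawer_handle"):
    m=r["mask"];print(r["confidence"],r["point"],m.sum(),np.argwhere(m).min(0),np.argwhere(m).max(0))
```

```text
[ 0.59998965 -0.11310855  0.25742342] [-2.38311093e+00 -2.04653737e+00  7.76135007e-04] [-3.79875688e-01  4.89321321e-01  1.11780859e+00 -2.85583151e-04
  1.53498368e+00 -2.28192813e-01]
close dir -8.690201064733769 [-5.89627873e-04 -7.18878875e-05 -9.99999824e-01]
359.5605819186339 [[ 0.988 -0.145 -0.047  0.611]
 [-0.152 -0.944 -0.294 -0.036]
 [-0.002  0.298 -0.955  0.384]
 [ 0.     0.     0.     1.   ]]
[326.80646135 177.0870247 ]
0.86 [378.1, 138.5] 12485 [  0 316] [362 416]
```

View pics/w1.png

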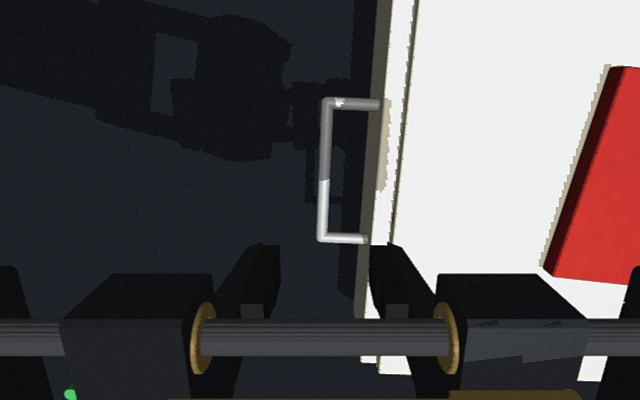

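The wrist view shows the handle bar from (327,101) to (322,238). The drawer front's top edge runs from (388,0) to about (366,320).

Run:
```python
from h import *
im,c=cam("wrist")
a,b=atz(c,(326.5,101),.078),atz(c,(322.5,238),.078);d=a-b
print(a,b,np.linalg.norm(d),(a+b)/2,"theta",np.degrees(np.arctan2(-d[0],d[1])))
im2,t=cam("top");print(tri([(c,(326.5,101)),(t,(387.6,211.6))]),tri([(c,(322.5,238)),(t,(437.4,221.6))]))
for p,q in(((392,0),(378,240)),((417,0),(402,240))):
    a,b=atz(c,p,.104),atz(c,q,.104);d=a-b;print(a,b,np.degrees(np.arctan2(-d[0],d[1])))
```

```text
[ 0.61010948 -0.05012748  0.078     ] [ 0.58779245 -0.1709166   0.078     ] 0.12283346338678998 [ 0.59895096 -0.11052204  0.078     ] theta -10.4679358109313
(array([ 0.61039183, -0.04899265,  0.09890555]), [np.float64(0.000339726240360735), np.float64(0.0003397262403606937)]) (array([ 0.58831865, -0.17218524,  0.07676056]), [np.float64(0.0009211038791772799), np.float64(0.0009211038791772389)])
[0.66569256 0.01138362 0.104     ] [ 0.63601079 -0.16859517  0.104     ] -9.36481844060584
[0.68293142 0.00869472 0.104     ] [ 0.65614444 -0.17171943  0.104     ] -8.445291004836154
```

Emit:
{"method": "send_rows", "body": {
  "series": [
    [30,[0,0.05,-1],[0,0,-0.15]],
    [30,[0,0,-1],[0,0,0]],
    [30,[0,0,-1],[0,0,0]],
    [30,[0,0,-1],[0,0,0]],
    [30,[0,0,-1],[0,0,0]],
    [30,[0,0,-1],[0,0,0]],
    [30,[0,0,-0.9],[0,0,0]],
    [0,[0,0,0],[0,0,0]],
    [0,[0,0,0],[0,0,0]],
    [0,[0,0,0],[0,0,0]],
    [0,[0,0,0],[0,0,0]],
    [0,[0,0,0],[0,0,0]]
  ]
}}

```text
time_s: 4.25
ee_pos: [0.5998, -0.1125, 0.0866]
tcp_rot: [2.397, 2.029, -0.001]
ft_force: [-5.5, -2.5, 4.2]
grip_width: 0.0089
grasp_force: 29.9
```

Emit:
{"method": "send_rows", "body": {
  "series": [
    [0,[-0.25,0.04,0],[0,0,0]],
    [0,[-0.49,0.08,0],[0,0,0]],
    [0,[-0.49,0.08,0],[0,0,0]],
    [0,[-0.49,0.08,0],[0,0,0]],
    [0,[-0.49,0.08,0],[0,0,0]],
    [0,[-0.49,0.08,0],[0,0,0]],
    [0,[-0.49,0.08,0],[0,0,0]],
    [0,[-0.49,0.08,0],[0,0,0]],
    [0,[-0.49,0.08,0],[0,0,0]],
    [0,[-0.49,0.08,0],[0,0,0]],
    [0,[-0.49,0.08,0],[0,0,0]],
    [0,[-0.49,0.08,0],[0,0,0]]
  ]
}}

```text
time_s: 5.45
ee_pos: [0.4601, -0.0855, 0.0865]
tcp_rot: [-2.399, -2.028, -0.013]
ft_force: [11.7, 29.8, 8.4]
grip_width: 0.009
grasp_force: 29.9
```

Emit:
{"method": "send_rows", "body": {
  "series": [
    [0,[-0.4,0.07,0],[0,0,0]],
    [0,[-0.2,0.03,0],[0,0,0]],
    [0,[-0.15,0.025,0],[0,0,0]],
    [0,[0,0,0],[0,0,0]],
    [0,[0,0,0],[0,0,0]]
  ]
}}

```text
time_s: 5.95
ee_pos: [0.4425, -0.0821, 0.0865]
tcp_rot: [2.4, 2.027, 0.016]
ft_force: [16.8, 34.1, 5.6]
grip_width: 0.0091
grasp_force: 29.9
```

Emit:
{"method": "send_rows", "body": {
  "series": [
    [30,[0,0,0],[0,0,0]],
    [30,[0,0,0],[0,0,0]],
    [30,[0,0,0],[0,0,0]],
    [30,[0,0,1],[0,0,0]],
    [30,[0,0,1],[0,0,0]],
    [30,[0,0,1],[0,0,0]],
    [30,[-0.5,0,1],[0,0,0]],
    [30,[-0.5,0,1],[0,0,0]],
    [30,[-0.5,0,1],[0,0,0]],
    [30,[-0.5,0,1],[0,0,0]],
    [30,[0,0,0],[0,0,0]],
    [30,[0,0,0],[0,0,0]]
  ]
}}

```text
time_s: 7.15
ee_pos: [0.3902, -0.0861, 0.2601]
tcp_rot: [2.398, 2.028, 0.0]
ft_force: [1.1, -0.0, -0.4]
grip_width: 0.0295
grasp_force: 0.0
```

Run:
```python
from h import *
s=arm.state();print(s["ee_pos"])
im,c=cam("wrist");cv2.imwrite("pics/w2.png",im)
imt,t=cam("top");cv2.imwrite("pics/t2.png",imt)
ims,sc=cam("scene")
for n,C in(("wrist",c),("top",t),("scene",sc)):
    for k in("flap_tongue","flap","drawer_handle"):
        for r in arm.trace(n,k)[:1]:
            print(n,k,round(r["confidence"],2),np.round(r["point"]),r["mask"].sum(),np.round(atz(C,r["point"],.078 if "han" in k else .068),4))
# predicted tongue: handle +42+16+23 along x
th=np.radians(-10.9);u=np.array([np.cos(th),np.sin(th)]);P=np.array([.4425,-.0821])+u*.081;print(P,proj(c,[*P,.066]),proj(t,[*P,.066]))
```

```text
[ 0.39019649 -0.08611699  0.26011004]
wrist flap 0.98 [555.  99.] 22307 [ 0.5953 -0.0541  0.068 ]
wrist drawer_handle 0.72 [527. 146.] 65193 [ 0.5662 -0.0881  0.078 ]
top flap_tongue 0.83 [388. 217.] 2951 [ 0.6009 -0.0559  0.068 ]
top flap 0.83 [391. 220.] 2925 [ 0.5948 -0.0616  0.068 ]
top drawer_handle 0.95 [406. 227.] 10152 [ 0.5754 -0.0948  0.078 ]
scene flap_tongue 0.66 [306. 155.] 7791 [ 0.569  -0.0514  0.068 ]
scene flap 0.64 [296. 159.] 2095 [ 0.5974 -0.0473  0.068 ]
scene drawer_handle 0.57 [305. 157.] 7621 [ 0.5804 -0.0339  0.078 ]
[ 0.52203866 -0.09741673] [470.70969373 161.73867437] [406.16796959 249.52457143]
```

View pics/w2.png

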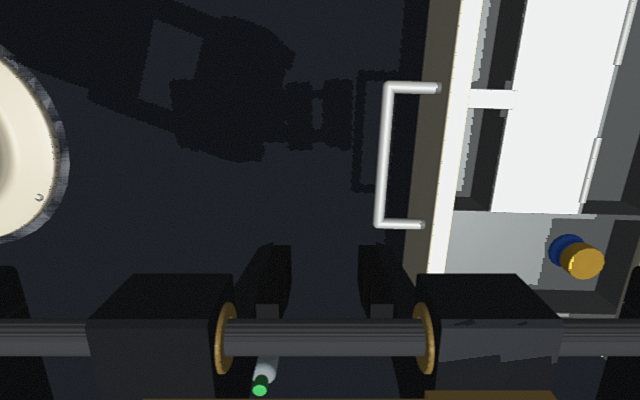

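The wrist view shows the white flap with its tongue at about (490,99), spanning rows 90 to 109. The tongue emerges from the flap's edge at col 516. The yellow knob is in another compartment.

Run:
```python
from h import *
im,c=cam("wrist");imt,t=cam("top");ims,sc=cam("scene")
E=atz(c,(516,99),.070);print("edge mid",E)
for p in((471,100),(490,99)):print(atz(c,p,.072))
a,b=atz(c,(522,20),.07),atz(c,(492,209),.07);d=a-b;print(a,b,np.degrees(np.arctan2(-d[0],d[1])))
a,b=atz(c,(428,0),.104),atz(c,(403,265),.104);d=a-b;print(a,b,np.degrees(np.arctan2(-d[0],d[1])))
u=np.array([np.cos(np.radians(-10.9)),np.sin(np.radians(-10.9))])
P=E[:2]-.025*u;print("tongue",P,proj(t,[*P,.072]),proj(sc,[*P,.072]))
x,y=np.round(proj(t,[*P,.072])).astype(int);x2,y2=np.round(proj(sc,[*P,.072])).astype(int)
A=cv2.resize(imt[y-30:y+30,x-40:x+40],(400,300),interpolation=3);B=cv2.resize(ims[y2-30:y2+30,x2-40:x2+40],(400,300),interpolation=3)
cv2.imwrite("pics/tg.png",np.hstack([A,B]));print(x,y,x2,y2)
```

```text
edge mid [ 0.56093771 -0.0476636   0.07      ]
[ 0.52239573 -0.04193178  0.072     ]
[ 0.53826923 -0.04377353  0.072     ]
[0.5662464  0.01336887 0.07      ] [ 0.53793582 -0.14430437  0.07      ] -10.179119288687778
[0.48348644 0.03493221 0.104     ] [ 0.44502363 -0.16930167  0.104     ] -10.665437255033433
tongue [ 0.53638874 -0.04293621] [383.99811549 243.4479115 ] [319.64283845 151.4610018 ]
384 243 320 151
```

View pics/tg.png

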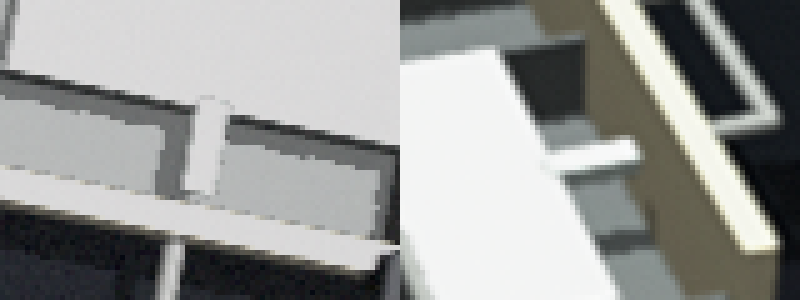

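Left (top camera): tongue tip at about px (384,251), flap edge at (385.4,237). Right (scene): tip at (327.6,151.4), edge at (310,154). Both agree with the predicted grip point.

Run:
```python
from h import *
im,c=cam("wrist");imt,t=cam("top");ims,sc=cam("scene")
print("tip",tri([(t,(384,251)),(sc,(327.6,151.4))]),"edge",tri([(c,(516,99)),(t,(385.4,237)),(sc,(310,154))]))
s=arm.state();M=R.from_rotvec(s["tcp_rot"]).as_matrix();print("close dir",np.degrees(np.arctan2(M[1,1],M[0,1])),s["ee_pos"])
```

```text
tip (array([ 0.51695794, -0.04238522,  0.06618466]), [np.float64(0.001857854469373697), np.float64(0.0018578544693735972)]) edge (array([ 0.55724855, -0.04741074,  0.07047115]), [np.float64(0.0031447555949263364), np.float64(0.005244348611268084), np.float64(0.002640831644845948)])
close dir -9.50009911732789 [ 0.39026154 -0.08592364  0.26026767]
```

Emit:
{"method": "send_rows", "body": {
  "series": [
    [50,[0.48,0.142,0],[0,0,0.987]],
    [50,[0.48,0.142,0],[0,0,0.987]],
    [50,[0.48,0.142,0],[0,0,0.987]],
    [50,[0.48,0.142,0],[0,0,0.987]],
    [50,[0.48,0.142,0],[0,0,0.987]],
    [50,[0.48,0.142,0],[0,0,0.987]],
    [50,[0.48,0.142,0],[0,0,0.987]],
    [50,[0.48,0.142,0],[0,0,0.987]],
    [50,[0.48,0.142,0],[0,0,0.987]],
    [50,[0.48,0.142,0],[0,0,0.987]],
    [50,[0.48,0.142,0],[0,0,0.987]],
    [50,[0.48,0.142,0],[0,0,0.987]]
  ]
}}

```text
time_s: 9.25
ee_pos: [0.5348, -0.0432, 0.2601]
tcp_rot: [-1.076, -2.951, 0.0]
ft_force: [-0.3, -0.0, -0.2]
grip_width: 0.0498
grasp_force: 0.0
```

Emit:
{"method": "send_rows", "body": {
  "series": [
    [50,[0,0,0],[0,0,0.987]],
    [50,[0,0,0],[0,0,0.987]],
    [50,[0,0,-1],[0,0,0.987]],
    [50,[0,0,-1],[0,0,0.987]],
    [50,[0,0,-1],[0,0,0.987]],
    [50,[0,0,-1],[0,0,0.987]],
    [50,[0,0,0],[0,0,0]],
    [50,[0,0,0],[0,0,0]]
  ]
}}

```text
time_s: 10.05
ee_pos: [0.5345, -0.0434, 0.1608]
tcp_rot: [0.296, 3.128, -0.0]
ft_force: [0.3, 0.1, 0.3]
grip_width: 0.0499
grasp_force: 0.0
```

Run:
```python
from h import *
s=arm.state();M=R.from_rotvec(s["tcp_rot"]).as_matrix();print("close dir",np.degrees(np.arctan2(M[1,1],M[0,1])),s["ee_pos"],s["q"])
im,c=cam("wrist");cv2.imwrite("pics/w3.png",im);print(np.round(c[3],3),proj(c,[.5335,-.0435,.072]),proj(c,[.518,-.042,.072]),proj(c,[.558,-.047,.07]))
```

```text
close dir 79.19420280103218 [ 0.53452749 -0.04342353  0.16079431] [-3.01955469e-01  4.48518821e-01  1.48994335e+00  1.40293915e-05
  1.20304184e+00 -1.68416010e+00]
[[ 0.188  0.938  0.291  0.458]
 [ 0.982 -0.18  -0.056 -0.028]
 [-0.     0.297 -0.955  0.288]
 [ 0.     0.     0.     1.   ]] [322.47795636 211.50682267] [320.1228633  188.05307618] [324.32280099 245.70804632]
```

View pics/w3.png

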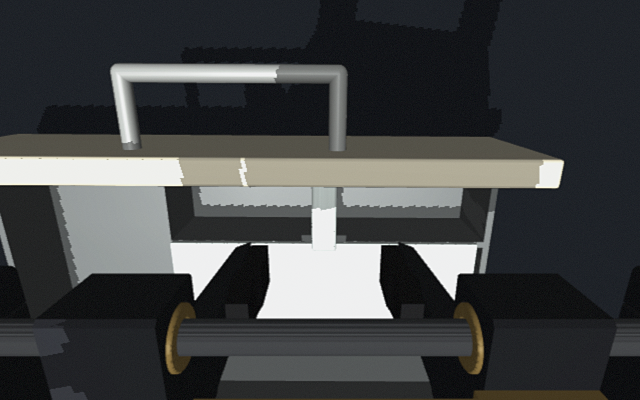

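The wrist view shows the tongue centred between the fingers, at col 324 and rows 188–245, as predicted.

Emit:
{"method": "send_rows", "body": {
  "series": [
    [50,[0,0,-1],[0,0,0]],
    [50,[0,0,-1],[0,0,0]],
    [50,[0,0,-1],[0,0,0]],
    [50,[0,0,-0.6],[0,0,0]],
    [50,[0,0,0],[0,0,0]],
    [0,[0,0,0],[0,0,0]],
    [0,[0,0,0],[0,0,0]],
    [0,[0,0,0],[0,0,0]],
    [0,[0,0,0],[0,0,0]],
    [0,[0,0,0],[0,0,0]]
  ]
}}

```text
time_s: 11.1
ee_pos: [0.5344, -0.0437, 0.0707]
tcp_rot: [0.292, 3.127, -0.001]
ft_force: [-0.2, -1.6, 3.4]
grip_width: 0.0154
grasp_force: 30.0
```

Emit:
{"method": "send_rows", "body": {
  "series": [
    [0,[0.016,-0.003,0.376],[0.19,0.98,0]],
    [0,[0.05,-0.01,0.373],[0.19,0.98,0]],
    [0,[0.08,-0.015,0.368],[0.19,0.98,0]],
    [0,[0.11,-0.021,0.36],[0.19,0.98,0]],
    [0,[0.14,-0.027,0.348],[0.19,0.98,0]],
    [0,[0.173,-0.033,0.336],[0.19,0.98,0]]
  ]
}}

```text
time_s: 11.7
ee_pos: [0.5508, -0.0469, 0.1241]
tcp_rot: [-0.245, -2.613, -0.068]
ft_force: [14.5, -3.4, -10.8]
grip_width: 0.0157
grasp_force: 30.0
```

Emit:
{"method": "send_rows", "body": {
  "series": [
    [0,[0.196,-0.038,0.316],[0,0,0]],
    [0,[0.228,-0.044,0.3],[0,0,0]],
    [0,[0.247,-0.048,0.28],[0,0,0]]
  ]
}}

```text
time_s: 12.0
ee_pos: [0.5659, -0.0499, 0.1459]
tcp_rot: [-0.245, -2.61, -0.068]
ft_force: [4.1, -2.9, -10.3]
grip_width: 0.0156
grasp_force: 30.0
```

Emit:
{"method": "send_rows", "body": {
  "series": [
    [0,[0.275,-0.053,0.252],[0,0,0]],
    [0,[0.295,-0.057,0.232],[0,0,0]],
    [0,[0.31,-0.06,0.2],[0,0,0]],
    [0,[0.33,-0.064,0.176],[0,0,0]],
    [0,[0.338,-0.065,0.144],[-0.19,-0.98,0]],
    [0,[0.354,-0.068,0.112],[-0.19,-0.98,0]],
    [0,[0.361,-0.07,0.084],[-0.19,-0.98,0]],
    [0,[0.369,-0.071,0.048],[-0.19,-0.98,0]],
    [0,[0.369,-0.071,0.016],[-0.19,-0.98,0]],
    [0,[0.295,-0.057,-0.012],[-0.19,-0.98,0]],
    [0,[0.1,-0.02,0],[0,0,0]],
    [0,[0,0,0],[0,0,0]]
  ]
}}

```text
time_s: 13.2
ee_pos: [0.6489, -0.0662, 0.1781]
tcp_rot: [-0.293, -3.125, 0.001]
ft_force: [-5.3, -3.6, -0.5]
grip_width: 0.0152
grasp_force: 30.0
```

Emit:
{"method": "send_rows", "body": {
  "series": [
    [40,[0,0,0],[0,0,0]],
    [40,[0,0,0],[0,0,0]],
    [40,[0,0,0],[0,0,0]],
    [40,[0,0,0.8],[0,0,0]],
    [40,[0,0,1],[0,0,0]],
    [40,[0,0,1],[0,0,0]],
    [40,[-0.6,0.1,0.5],[0,0,0]],
    [40,[-1,0.2,0],[0,0,0]],
    [40,[-1,0.2,0],[0,0,0]],
    [40,[-0.5,0.1,0],[0,0,0]],
    [40,[0,0,0],[0,0,0]],
    [40,[0,0,0],[0,0,0]]
  ]
}}

```text
time_s: 14.4
ee_pos: [0.5731, -0.0507, 0.2608]
tcp_rot: [0.292, 3.127, -0.0]
ft_force: [0.2, 0.5, 0.2]
grip_width: 0.0401
grasp_force: 0.0
```

Run:
```python
from h import *
s=arm.state();print(s["ee_pos"])
V={}
for n in("wrist","top","scene"):
    V[n]=cam(n);cv2.imwrite(f"pics/{n}4.png",V[n][0])
    for k in("insert","chuck","flap"):
        for r in arm.trace(n,k)[:2]:
            print(n,k,round(r["confidence"],2),np.round(r["point"]),r["mask"].sum(),np.argwhere(r["mask"]).min(0),np.argwhere(r["mask"]).max(0),np.round(atz(V[n][1],r["point"],.05),4))
cv2.imwrite("pics/v4.png",V["wrist"][0])
```

```text
[ 0.57311521 -0.05073724  0.26077704]
wrist insert 0.9 [369. 191.] 1724 [164 353] [220 387] [ 0.6029 -0.0107  0.05  ]
wrist chuck 0.65 [279. 185.] 1352 [164 259] [205 299] [ 0.5803 -0.0958  0.05  ]
wrist chuck 0.58 [323. 267.] 7932 [239 203] [318 442] [ 0.6758 -0.0703  0.05  ]
wrist flap 0.82 [322. 268.] 8104 [239 203] [319 442] [ 0.6769 -0.0717  0.05  ]
top insert 0.16 [367. 190.] 248 [184 353] [198 387] [ 0.6694 -0.0069  0.05  ]
top flap 0.51 [366. 192.] 278 [184 352] [198 388] [ 0.6651 -0.0046  0.05  ]
top flap 0.21 [368. 236.] 3727 [179 331] [278 481] [ 0.5559 -0.0079  0.05  ]
scene insert 0.65 [293. 181.] 395 [169 286] [189 310] [6.281e-01 5.000e-04 5.000e-02]
scene chuck 0.55 [291. 159.] 252 [146 282] [166 298] [ 0.5961 -0.0747  0.05  ]
scene flap 0.59 [273. 144.] 523 [114 261] [184 284] [ 0.6102 -0.1504  0.05  ]
scene flap 0.57 [288. 159.] 272 [146 281] [166 298] [ 0.6022 -0.0775  0.05  ]
```

View pics/v4.png

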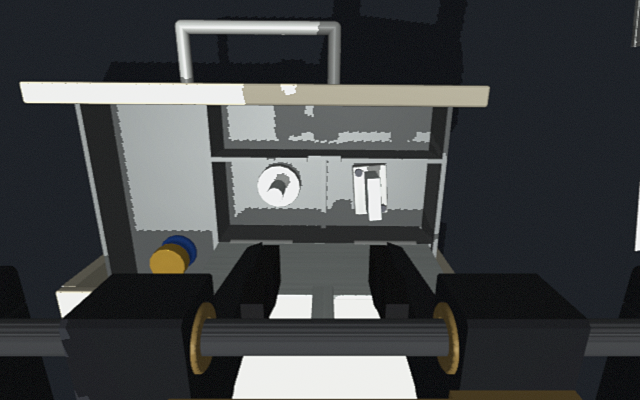

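The wrist view shows the insert at about (370,191), with its fin from (371,176) to (376,220). The chuck is at (279,185), left of the rib, and the flap stands up behind. I'll fit the insert's silhouette.

```bash
cat > fit.py <<'E'
from h import *
from scipy.optimize import minimize
def box(a,b,z0,z1): return [[sx*a/2,sy*b/2,z] for sx in(-1,1) for sy in(-1,1) for z in(z0,z1)]
B=[np.array(box(.052,.034,0,.012)),np.array(box(.042,.012,.012,.044))]
def sil(c,p,z0):
    m=np.zeros((400,640),np.uint8);r=np.array([[np.cos(p[2]),-np.sin(p[2]),0],[np.sin(p[2]),np.cos(p[2]),0],[0,0,1]])
    for b in B:
        h=cv2.convexHull(np.array([proj(c,q) for q in b@r.T+[p[0],p[1],z0]],np.float32))
        cv2.fillConvexPoly(m,np.round(h*16).astype(np.int32),1,shift=4)
    return m>0
def fit(obs,x0,z0=.02):
    def cost(v):
        p=[v[0]/1000,v[1]/1000,v[2]/50]; s=0
        for c,m in obs: q=sil(c,p,z0); s+=1-(q&m).sum()/(q|m).sum()
        return s
    best=min((minimize(cost,[x0[0]*1000+a,x0[1]*1000+b,-.19*50+d],method="Nelder-Mead",options=dict(initial_simplex=np.array([x0[0]*1000+a,x0[1]*1000+b,-.19*50+d])+np.array([[0,0,0],[6,0,0],[0,6,0],[0,0,6]]))) for a in(-5,5) for b in(-5,5) for d in(-4,4)),key=lambda r:r.fun)
    return best.x/[1000,1000,50],best.fun
E
python3 - <<'E'
from fit import *
o=[]
for n in("wrist","scene"):
    im,c=cam(n);r=arm.trace(n,"insert")[0];o.append((c,r["mask"]))
for z in(.01,.02,.03):
  print(z,fit(o[:1],(.60,-.01),z),fit(o,(.60,-.01),z))
E
```

```text
0.01 (array([ 0.61066462, -0.00656877, -0.13704569]), np.float64(0.044767767207610554)) (array([ 0.61021884, -0.00739036, -0.11182843]), np.float64(0.4966087299047244))
0.02 (array([ 0.60780196, -0.0076729 , -0.13491432]), np.float64(0.09144072301967043)) (array([ 0.60841811, -0.00783859, -0.13485099]), np.float64(0.4014003308120955))
0.03 (array([ 0.60589346, -0.00917308, -0.13374613]), np.float64(0.1403420523138833)) (array([ 0.60576761, -0.00824749, -0.18487709]), np.float64(0.5058259215424338))
```

Emit:
{"method": "send_rows", "body": {
  "series": [
    [44,[0.4,0.58,-0.5],[0,0,0.2]],
    [44,[0.4,0.58,-0.5],[0,0,0.2]],
    [44,[0.4,0.58,-0.6],[0,0,0.2]],
    [44,[0,0,0],[0,0,0]],
    [44,[0,0,0],[0,0,0]]
  ]
}}

```text
time_s: 15.7
ee_pos: [0.6028, -0.0064, 0.2196]
tcp_rot: [-0.208, -3.133, -0.0]
ft_force: [0.2, -0.2, -0.8]
grip_width: 0.0439
grasp_force: 0.0
```

Run:
```python
from fit import *
s=arm.state();M=R.from_rotvec(s["tcp_rot"]).as_matrix();print("close dir",np.degrees(np.arctan2(M[1,1],M[0,1])),s["ee_pos"])
im,c=cam("wrist");cv2.imwrite("pics/w5.png",im)
for r in arm.trace("wrist","insert")[:2]:
    print(r["confidence"],r["point"],fit([(c,r["mask"])],(.605,-.008)))
p=[.608,-.0077,-.135];m=sil(c,p,.02).astype(np.uint8)
cs,_=cv2.findContours(m,0,2);cv2.drawContours(im,cs,-1,(0,0,255),1);cv2.imwrite("pics/w5o.png",im)
```

```text
close dir 82.4096239446405 [ 0.60280884 -0.0064477   0.21959675]
0.79 [323.5, 182.4] (array([ 0.60692461, -0.00754563, -0.11979824]), np.float64(0.057227638830012695))
0.71 [284.6, 262.6] (array([ 0.6  , -0.013, -0.27 ]), np.float64(1.0))
```

View pics/w5o.png

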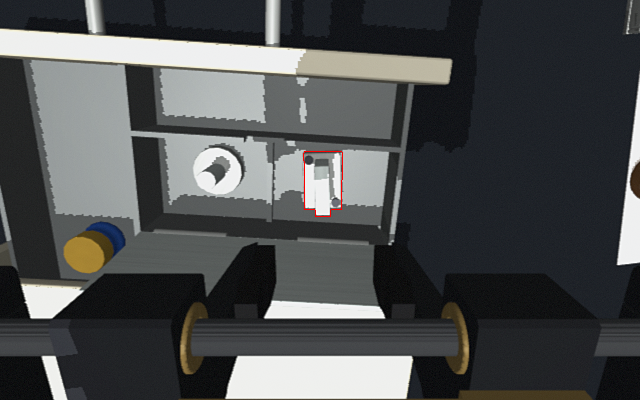

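The overlay matches: the insert outline is at cols 304–342, rows 151–215.

Emit:
{"method": "send_rows", "body": {
  "series": [
    [44,[0,-0.04,-1],[0,0,0.08]],
    [44,[0,0,-1],[0,0,0]],
    [44,[0,0,-1],[0,0,0]],
    [44,[0,0,-1],[0,0,0]],
    [44,[0,0,-1],[0,0,0]],
    [44,[0,0,-1],[0,0,0]],
    [44,[0,0,-0.56],[0,0,0]],
    [0,[0,0,0],[0,0,0]],
    [0,[0,0,0],[0,0,0]],
    [0,[0,0,0],[0,0,0]],
    [0,[0,0,0],[0,0,0]],
    [0,[0,0,0],[0,0,0]]
  ]
}}

```text
time_s: 17.0
ee_pos: [0.603, -0.0083, 0.0574]
tcp_rot: [0.199, 3.134, -0.001]
ft_force: [-0.9, -0.8, 3.6]
grip_width: 0.0117
grasp_force: 30.0
```

Emit:
{"method": "send_rows", "body": {
  "series": [
    [0,[0,0,0.3],[0,0,0]],
    [0,[0,0,0.6],[0,0,0]],
    [0,[0,0,0.8],[0,0,0]],
    [0,[0,0,0.8],[0,0,0]],
    [0,[0,0,0.8],[0,0,0]],
    [0,[0,0,0.8],[0,0,0]],
    [0,[0,0,0.8],[0,0,0]],
    [0,[0,0,0.8],[0,0,0]],
    [0,[0,0,0.5],[0,0,0]],
    [0,[0,0,0.2],[0,0,0]],
    [0,[0,0,0],[0,0,0]],
    [0,[0,0,0],[0,0,0]]
  ]
}}

```text
time_s: 18.2
ee_pos: [0.6023, -0.0082, 0.2155]
tcp_rot: [-0.199, -3.134, -0.0]
ft_force: [0.9, -1.0, -2.7]
grip_width: 0.0119
grasp_force: 30.0
```

Emit:
{"method": "send_rows", "body": {
  "series": [
    [0,[-0.3,0.2,0],[0,0,0]],
    [0,[-0.6,0.5,0],[0,0,0]],
    [0,[-0.7,0.7,0],[0,0,0]],
    [0,[-0.7,0.7,0],[0,0,0]],
    [0,[-0.7,0.7,0],[0,0,0]],
    [0,[-0.7,0.7,0],[0,0,0]],
    [0,[-0.7,0.7,0],[0,0,0]],
    [0,[-0.7,0.7,0],[0,0,0]],
    [0,[-0.5,0.7,0],[0,0,0]],
    [0,[-0.3,0.7,0],[0,0,0]],
    [0,[-0.2,0.7,0],[0,0,0]],
    [0,[0,0.7,0],[0,0,0]]
  ]
}}

```text
time_s: 19.4
ee_pos: [0.4487, 0.1851, 0.2161]
tcp_rot: [-0.199, -3.134, 0.0]
ft_force: [0.4, -0.0, -1.5]
grip_width: 0.012
grasp_force: 30.0
```

Emit:
{"method": "send_rows", "body": {
  "series": [
    [0,[0,0.8,-0.1],[0,0,0]],
    [0,[0,0.8,-0.1],[0,0,0]],
    [0,[0,0.8,-0.1],[0,0,0]],
    [0,[0,0.8,-0.1],[0,0,0]],
    [0,[0,0.8,-0.15],[0,0,0]],
    [0,[0,0.8,-0.15],[0,0,0]],
    [0,[0,0.8,-0.15],[0,0,0]],
    [0,[0,0.7,-0.15],[0,0,0]],
    [0,[0,0.4,-0.1],[0,0,0]],
    [0,[0,0.2,0],[0,0,0]],
    [0,[0,0,0],[0,0,0]],
    [0,[0,0,0],[0,0,0]]
  ]
}}

```text
time_s: 20.6
ee_pos: [0.4503, 0.3563, 0.1891]
tcp_rot: [0.2, 3.135, -0.0]
ft_force: [-0.6, -0.2, -1.2]
grip_width: 0.0118
grasp_force: 30.0
```

Run:
```python
from h import *
s=arm.state();print(s["ee_pos"],s["tcp_rot"],s["grip_width"])
C={n:cam(n) for n in("scene","top","wrist")};L=[]
for n in("scene","top","wrist"):
    c=C[n][1]
    for k in("tray","insert","flask","flap","drawer","chuck"):
        for r in arm.trace(n,k)[:1]:
            m=r["mask"];rr=cv2.minAreaRect(np.argwhere(m)[:,::-1].astype(np.float32))
            print(n,k,round(r["confidence"],2),np.round(r["point"]),m.sum(),np.round(atz(c,r["point"],{"flask":.06,"insert":.16}.get(k,.01)),3),np.round(atz(c,rr[0],.012),3))
t=C["top"][1]
for p in((186,250),(256,252),(254,308),(182,304)):print(p,np.round(atz(t,p,.018),3))
cv2.imwrite("pics/fin.png",np.vstack([np.hstack([cv2.resize(C["scene"][0][80:340,230:560],(396,312)),cv2.resize(C["top"][0][130:340,150:430],(396,312))])]))
```

```text
[0.45025207 0.3563449  0.18912856] [ 1.99815844e-01  3.13506854e+00 -2.10634786e-04] 0.011790848657955976
scene tray 0.7 [456. 280.] 5794 [0.461 0.375 0.01 ] [0.455 0.368 0.012]
scene insert 0.88 [464. 221.] 511 [0.467 0.356 0.16 ] [0.327 0.256 0.012]
scene flask 0.88 [358. 284.] 1280 [0.659 0.323 0.06 ] [0.637 0.289 0.012]
scene drawer 0.77 [304. 152.] 7418 [ 0.534 -0.132  0.01 ] [ 0.521 -0.13   0.012]
scene chuck 0.73 [290. 157.] 249 [ 0.573 -0.131  0.01 ] [ 0.573 -0.131  0.012]
top tray 0.73 [395. 197.] 972 [ 0.658 -0.084  0.01 ] [ 0.666 -0.088  0.012]
top flask 0.58 [237. 194.] 419 [0.659 0.316 0.06 ] [0.659 0.319 0.012]
top flap 0.81 [394. 196.] 1079 [ 0.66  -0.082  0.01 ] [ 0.666 -0.089  0.012]
top drawer 0.63 [409. 232.] 10250 [ 0.567 -0.117  0.01 ] [ 0.554 -0.122  0.012]
top chuck 0.49 [406. 226.] 225 [ 0.585 -0.109  0.01 ] [ 0.59  -0.107  0.012]
wrist tray 0.56 [340. 166.] 29936 [0.441 0.372 0.01 ] [0.447 0.366 0.012]
wrist flask 0.79 [311. 376.] 2201 [0.615 0.325 0.06 ] [0.661 0.315 0.012]
wrist drawer 0.71 [ 42. 308.] 1015 [0.546 0.064 0.01 ] [0.583 0.059 0.012]
wrist chuck 0.7 [328. 244.] 4949 [0.514 0.352 0.01 ] [0.532 0.347 0.012]
(186, 250) [0.522 0.445 0.018]
(256, 252) [0.517 0.27  0.018]
(254, 308) [0.38  0.273 0.018]
(182, 304) [0.39  0.45  0.018]
```

View pics/fin.png

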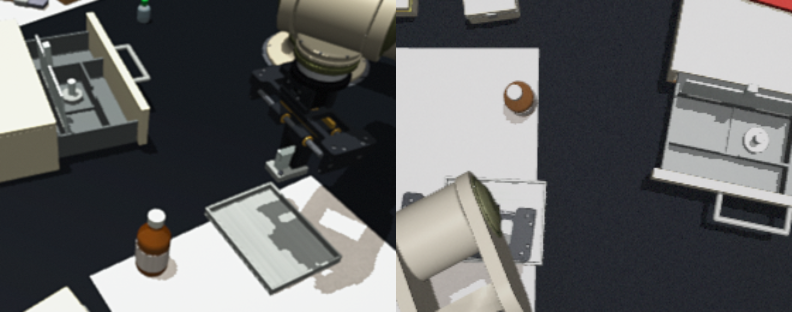

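Left (scene): the insert is held upright over the tray, the flap is up, the chuck is in the drawer and the bottle is standing. I'll centre the insert and check that the drawer didn't creep while I worked the flap.

Emit:
{"method": "send_rows", "body": {
  "series": [
    [0,[-0.05,0.25,0],[0,0,0]],
    [0,[0,0,0],[0,0,0]],
    [0,[0,0,0],[0,0,0]],
    [0,[0,0,0],[0,0,0]],
    [0,[0,0,0],[0,0,0]],
    [0,[0,0,0],[0,0,0]]
  ]
}}

```text
time_s: 22.25
ee_pos: [0.4489, 0.363, 0.189]
tcp_rot: [0.199, 3.135, -0.0]
ft_force: [-0.4, -0.3, -1.8]
grip_width: 0.0117
grasp_force: 30.0
```

Run:
```python
from h import *
im,c=cam("top");old=cv2.imread("pics/t2.png")
x0,y0,w,h=374,255,50,45
tpl=cv2.cvtColor(old,6)[y0:y0+h,x0:x0+w];S=cv2.cvtColor(im,6)[y0-20:y0+h+20,x0-20:x0+w+20]
up=lambda a:cv2.resize(a,None,fx=4,fy=4,interpolation=2)
m=cv2.matchTemplate(up(S),up(tpl),cv2.TM_CCOEFF_NORMED);_,v,_,l=cv2.minMaxLoc(m);print(v,np.array(l)/4-20,"px")
s=arm.state();print(s["ee_pos"],s["joint_vel"],s["grip_width"],s["grasp_force"])
```

```text
0.9538247585296631 [ 0.25 -1.  ] px
[0.44895141 0.36299891 0.18898194] [ 0.00046072  0.0006193  -0.00019817  0.00066408 -0.0009842   0.00134973] 0.012090090862577552 29.966086512431502
```

Run:
```python
from h import *
im,c=cam("top");old=cv2.imread("pics/t2.png")
u=lambda a:cv2.resize(cv2.cvtColor(a,6),None,fx=8,fy=8,interpolation=2)
P=lambda x,y,z=.104:proj(c,[x,y,z])
print(P(.4837,.0349),P(.445,-.169),P(.4425,-.082,.078))
for x0,y0,w,h in((415,262,50,25),(345,255,28,20),(374,270,50,25),(380,268,30,15),(360,100,120,60)):
    t=old[y0:y0+h,x0:x0+w];S=im[y0-6:y0+h+6,x0-6:x0+w+6]
    m=cv2.matchTemplate(u(S),u(t),cv2.TM_CCOEFF_NORMED);_,v,_,l=cv2.minMaxLoc(m);print((x0,y0),round(v,3),np.array(l)/8-6)
```

```text
[353.3068566  265.44975444] [441.01081398 282.2261915 ] [401.60056091 282.99754234]
(415, 262) 0.577 [-0.625 -0.875]
(345, 255) 0.993 [ 0.5 -1. ]
(374, 270) 0.93 [ 0.25 -1.  ]
(380, 268) 0.996 [ 0.5 -1. ]
(360, 100) 1.0 [0. 0.]
```

The drawer crept in by about 2 mm, to roughly 0.158 of 0.16 m, which is negligible. Everything else is as asked, so I'm handing in.

```bash
python3 -c "
from bench import arm
print(arm.hand_in())"
```

```text
the job is handed in; nothing more can be done
None
```

I handed the job in at about 22 s, with no verdict returned: the insert is held upright and still about 15 cm above the tray's middle, the flap stands upright, and the chuck and bottle are undisturbed, but the drawer crept in about 2 mm while I worked the flap (roughly 0.158 of 0.16 m), which I left.

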